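# Run the chilli-paste chopper

### The arm

A 7-joint arm with a two-finger parallel gripper is mounted at the origin on the work surface. World frame = base frame: x ahead of the robot, y to its left, z up, the work surface at z = 0. Lengths are in mm, angles in degrees, forces in N, time in s.
With the tool pointing down it reaches from about 425 to 875 mm from the base axis. Payload 4.7 kg.
Tool frame: the origin (TCP) lies between the finger pads; the fingertips stand 14 mm ahead of it and the grasp point (between the pads) lies 5 mm behind it (robot.finger_overhang is the distance from the TCP to the fingertips, in mm); z points along the fingers, y is the line along which they close (so a half turn about z gives the same grasp; the last joint's range is limited). The gripper opens to 87 mm and grips with 3 to 60 N. Pads are 19 mm wide; open, the fingers measure 117 mm over their backs; the gripper's body (75 mm by 190 mm) begins 51 mm behind the grasp point.
Start: joints at [76.152, 18.392, -4.016, 83.108, 1.295, 78.541, -3.26], TCP at [164.441, -628.877, 212.387] pointing down, gripper open.
Joint ranges: [-163.93, 163.93], [-17.29, 119.83], [-79.2, 71.16], [3.27, 140.29], [-89.18, 269.18], [5.43, 117.66], [-154.24, 154.24]. Speed limits (degrees/s): [147.25, 147.25, 180, 180, 180, 180, 180].

### API

Orientations are given as [roll, pitch, yaw] about the fixed x, y, z axes, in that order (R = Rz(yaw) Ry(pitch) Rx(roll)).
In Python, from rig import telemetry, get_image, workorder, robot gives the robot as it stands.
- The arm moves only by the shell command python3 -m handwheel 'ROWS'. ROWS is JSON, one flat list of numbers, 5 for each row, row after row: the closure, from 0 (fully open) to 1 (shut), then the shift along the tool's x, y, z in m, then the turn about the tool's z in degrees. A call has 1 to 5 rows; each row shifts and turns the commanded pose from where the row before left it, along the tool's axes as they then stand; what a row does not reach is not made up. A row lasts 1/12 s, in which the tool goes at most 41.7 mm and 7.16 degrees, less where a joint would pass 70% of its speed; a pose out of reach is approached as far as the arm can. A call is refused whole if a number of a shift passes 0.0417 or a number of a turn 7.16, either way. A call with a gripper value outside its range is refused whole. The fingers move at their own pace and stop on an object; the grip force is fixed at half the most. Time passes only in rows, so rows that do not move let the fingers close. It gives the time, the measured TCP pose, the force, the opening and the grip force at its end, in the units of the state.
- telemetry.state(): the state, without advancing time (a new reading comes with each control period).
- get_image(name): name is "side" or "top" or "wrist"; returns a dict with "img" (384x512x3 uint8, red, green, blue), "depth" (384x512 float32, mm along the optical axis (not along the pixel's ray), 0 where there is no reading), "camera_matrix" (3x3 intrinsics, pixels), "xyz" and "attitude" of the camera in the world. Camera axes: x right, y down, z forward; pixel columns grow to the right and rows downward; lengths in mm; the calibration is good to about 2 mm. A picture is of the moment at which its call begins.
- workorder.job_done(): hands the job in; it is judged then, once.
The state is a dict: "t": time; "joint_positions": joint angles; "dq": joint speeds; "effort": joint torques, N m; "ee_pos": TCP position; "tool_rot": TCP orientation; "force": force on the tool from outside, world axes, zero at the start; "wrist_torque": the same for the moment, N m; "opening": finger opening in mm; "finger_force": force on a finger pad.
Only numpy, scipy, OpenCV 4.12 (cv2) and the standard library are available. Lean on these libraries where they do the work, as an engineer would, in place of code of your own. Each camera call takes 0.05 s, during which the arm holds its last target. There are 200 camera calls.

### The job

Run the chopper by pressing, without picking anything up: first press down the raised half of the rocker on the loose switch block so that it tips right over, then push the narrow round plunger on the chopper's deck all the way in, and last press the long bar key all the way down. Finish while still holding the bar key down with the fingers. Do not press the broad mushroom-shaped stop button, and leave the switch block, the pestle, the glass ramekin and the two spoons where they are.

Things in the scene. Friction and masses are not known exactly. Their poses are not given: they have to be found in the camera images.
- machine: Electric chopper, fixed. White key deck 220 (x) x 340 (y) mm, flat top 60 mm up; origin under the deck's centre, z up. Drum with bowl, 180 mm across, 248 mm high, at its left end (axis at y = +290 mm). Three grey keys in black housings stand on the deck at x = -45 mm, y = -85, 0, +85 mm, in an order that changes, told apart by shape. A ramekin stands behind them (+x).
- bar_unit: Fixed black housing of the long bar key, 78 (x) x 36 (y) x 12 (z) mm, standing on the deck; origin at the centre of its underside (60 mm above the table), axes parallel to the machine's. It carries the bar key.
- bar_top (a point): Centre of the top face of the long bar key: a grey bar 64 mm long (machine's x) and 22 mm wide, its top 84 mm above the table when up. It moves straight down with the key.
- bar (a joint): Bar key travel in m: 0 up, 0.006 fully down. Springs back when let go; it starts to move at about 1 N and is fully down at about 5 N.
- plunger_top (a point): Centre of the top face of the narrow round plunger: a grey pin 22 mm in diameter in a round housing 40 mm across and 12 mm high (top of housing 72 mm above the table). Pin top 90 mm above the table when out, 80 mm when fully in. It moves with the pin.
- plunger (a joint): Plunger travel in m, straight down: 0 out, 0.010 fully in. Starts 0 to 0.002. No spring: friction of about 3 N, stays where it is left.
- stop_top (a point): Centre of the top of the stop button, not to be pressed: a grey mushroom cap 46 mm in diameter on a thinner stem, in a round housing 50 mm across; top 85 mm above the table.
- stop (a joint): Stop button travel in m: 0 up, 0.006 fully down; springs back, about 5 N fully down.
- switch_block: Wireless switch: a loose black block 110 (x) x 80 (y) x 40 (z) mm, about 0.5 kg, on the table; origin at the centre of its underside, z up. On top a grey rocker plate 70 (x) x 46 (y) x 10 (z) mm tips about a pivot parallel to the block's y, above the block's centre, 53 mm above the table.
- rocker_raised (a point): Point on the rocker's top face, 26 mm from the pivot towards the block's +x, in the half that is raised at the start; a rib 2 mm high, 3 mm wide crosses the plate here. About 62 mm above the table at the start and 53 mm when tipped over; moves with the rocker.
- rocker (a joint): Rocker angle in rad: 0 with the +x half raised by 10 degrees, 0.35 tipped right over with that half down by 10 degrees. Starts 0 to 0.04. Friction of about 0.05 N m (2 N at the point above, more nearer the pivot), stays where it is left.
- pestle: Bystander: wooden pestle 180 mm long, 42 mm thick, lying; origin under its middle, long along its x.
- ramekin: Bystander: glass ramekin 72 mm across, 42 mm high, standing on the chopper's deck; origin at its foot.
- spoon_a: Bystander: steel spoon about 170 mm long, lying on the table between chopper and switch block, long along its x.
- spoon_b: Bystander: steel spoon about 170 mm long, lying on the table beyond the switch block (+x), long along its x.
There are look-alikes about, which are no part of the job. What is shaped like the switch_block but purple or yellow is not meant.

How it is judged:
By the outcome, as a careful person would: the job done as asked, in the order asked, and still so for the second after the job is handed in, while the arm keeps its last pose, push and grip.
It also fails if it takes over 38 s, if anything falls off the work surface, if the arm or the gripper's body presses on something with over 40 N, if the wrist force passes 120 N, or if a joint passes its speed limit or range.

## Working session

There is one attempt and no reset: what is moved stays moved. The work goes in short steps, Python scripts to look and compute and a shell command to move; the robot and the scene stay as the last step left them, time stands still between calls to the robot, and variables do not carry over. Pictures are saved under pics/ and viewed, at most 10 in all, crops included, and the job is handed in when it is done.

```bash
mkdir -p pics; ls
python3 - <<'E'
from rig import telemetry,get_image
import cv2,numpy as np
print(telemetry.state())
for n in("side","top"):
    d=get_image(n); np.savez(f"pics/{n}0.npz",**d); cv2.imwrite(f"pics/{n}0.png",d["img"][...,::-1]); print(n,d["xyz"],d["attitude"],d["camera_matrix"])
E
```

```text
pics
{'t': 0.0, 'joint_positions': array([76.15065793, 18.43892104, -4.01716999, 83.17422561,  1.29500116,
       78.54011124, -3.2584342 ]), 'dq': array([-0.04919644,  0.01034306,  0.10020265,  0.102819  , -0.06860371,
       -0.06389291, -0.05553205]), 'effort': array([ 9.50255926e-04, -4.91294074e+01, -4.03361712e-01, -3.12526882e+01,
       -6.37930096e-02,  4.37905372e-02,  1.61596613e-04]), 'ee_pos': array([ 164.29761592, -628.30968505,  211.2692446 ]), 'tool_rot': array([-1.79891991e+02,  5.17140959e-03,  1.46622025e+01]), 'force': array([0.69899945, 0.33327406, 0.7719365 ]), 'wrist_torque': array([ 0.02970778,  0.03396456, -0.01534643]), 'finger_force': 0.0, 'opening': 87.06379111804608}
side [174.32028256 311.40130433 737.79597132] [-137.91272449    0.68328039 -142.56961742] [[359.97927322   0.         260.27671231]
 [  0.         359.97927322 189.56938756]
 [  0.           0.           1.        ]]
top [ 376.43366687 -151.12096356 1181.35691593] [-1.71883908e+02  1.61391569e-01 -9.17421103e+01] [[470.41693924   0.         246.9025002 ]
 [  0.         470.41693924 191.33139041]
 [  0.           0.           1.        ]]
```

View pics/top0.png

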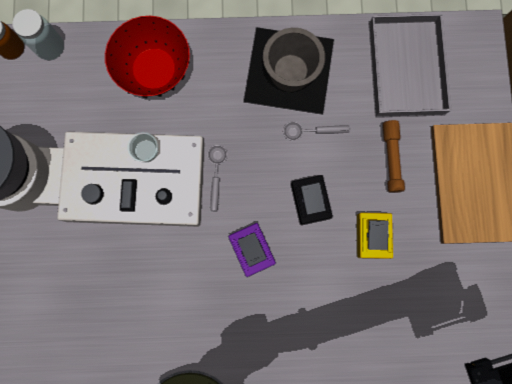

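View pics/side0.png

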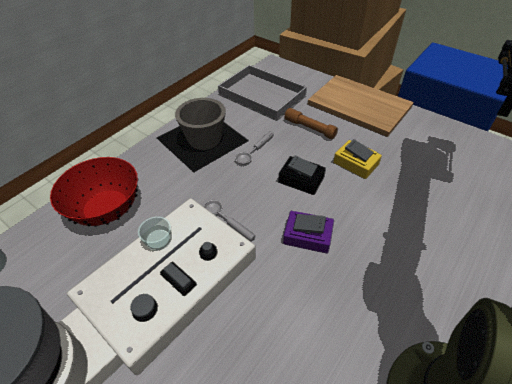

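```bash
cat > h.py <<'E'
import numpy as np,cv2
from scipy.spatial.transform import Rotation as R
def cloud(d):
    K=d["camera_matrix"];z=d["depth"];v,u=np.mgrid[:z.shape[0],:z.shape[1]]
    p=np.stack([(u-K[0,2])/K[0,0]*z,(v-K[1,2])/K[1,1]*z,z],-1)
    return p@R.from_euler("xyz",d["attitude"],degrees=True).as_matrix().T+d["xyz"]
E
python3 - <<'E'
from h import *
np.set_printoptions(precision=1,suppress=True,linewidth=170)
T=np.load("pics/top0.npz");S=np.load("pics/side0.npz")
P=cloud(T);Q=cloud(S)
for n,(u,v) in dict(stop=(92,193),bar=(128,194),pl=(164,196),deck=(110,215),table=(300,280),blkc=(313,199),rup=(311,189),rdn=(316,208),edge=(299,185)).items(): print("top",n,P[v,u])
for n,(u,v) in dict(stop=(143,307),bar=(178,277),pl=(208,250),deck=(190,310),table=(250,270),blk=(303,168)).items(): print("side",n,Q[v,u])
print("rocker z top"); print(P[174:226:3,288:336:4,2])
def seg(C,box,lo,hi):
    m=(C[...,2]>lo)&(C[...,2]<hi)&(C[...,0]>box[0])&(C[...,0]<box[1])&(C[...,1]>box[2])&(C[...,1]<box[3]);return C[m]
for nm,C in(("top",P),("side",Q)):
  for n,uvz in dict(stop=(92,193),bar=(128,194),pl=(164,196)).items():
    c=P[uvz[1],uvz[0]]
    s=seg(C,(c[0]-45,c[0]+45,c[1]-40,c[1]+40),77,95)
    print(nm,n,len(s),s.mean(0),(s.max(0)+s.min(0))/2,np.ptp(s,axis=0))
  c=P[199,313]
  s=seg(C,(c[0]-75,c[0]+75,c[1]-65,c[1]+65),25,75); r=cv2.minAreaRect(s[:,:2].astype(np.float32)); print(nm,"block",r)
  s=seg(C,(c[0]-75,c[0]+75,c[1]-65,c[1]+65),45,75); print(nm,"rocker",cv2.minAreaRect(s[:,:2].astype(np.float32)),s.mean(0)); print(np.linalg.lstsq(np.c_[s[:,:2]-c[:2],np.ones(len(s))],s[:,2],rcond=None)[0])
dk=seg(P,(P[180,130,0]-150,P[180,130,0]+150,P[180,130,1]-200,P[180,130,1]+172),55,65); print("deck",cv2.minAreaRect(dk[:,:2].astype(np.float32)))
a=cv2.resize(T["img"][165:265,220:410][...,::-1],None,fx=4,fy=4,interpolation=cv2.INTER_CUBIC)
b=cv2.resize(S["img"][140:260,260:400][...,::-1],None,fx=4,fy=4,interpolation=cv2.INTER_CUBIC)
cv2.imwrite("pics/c1.png",b)
E
```

```text
top stop [540.1 212.   84.9]
top bar [535.3 127.6  83.4]
top pl [526.8  41.3  91.5]
top deck [489.1 175.9  61.4]
top table [ 319.8 -277.2    0.5]
top blkc [ 512.9 -311.    59.5]
top rup [ 536.9 -307.    62.4]
top rdn [ 491.6 -318.    53.5]
top edge [ 550.9 -281.1   40.4]
side stop [535.1 219.1  84. ]
side bar [528.  134.8  83.8]
side pl [522.5  52.1  85.3]
side deck [473.3 162.5  52.6]
side table [454.   -0.7  -0.6]
side blk [ 508.4 -299.8   60.4]
rocker z top
[[   1.6   -0.4   -0.2   -0.2   -2.9    0.9    5.6   -0.4    2.1    0.2    1.7    3. ]
 [   4.8   -1.5    2.2   -3.4   -1.7    0.6   41.3   43.8   40.5    1.3    2.4    0.8]
 [   0.6   -0.2   41.5   38.2   41.7   43.5   38.2   41.4   39.2   -0.2    0.9    6.3]
 [  -1.1   39.2   44.6   44.5   40.1   38.9   42.6   64.8   48.3   37.4    1.5   -0.5]
 [   1.2   41.4   46.    41.9   67.2   66.2   64.8   64.7   48.7   38.4   -1.9    5.6]
 [   1.4   31.6   51.1   43.1   61.5   63.6   63.    62.1   62.4   38.7   -2.6   -0.3]
 [  -2.9   15.7   43.9   42.    61.2   56.2   61.7   60.8   60.    45.2    2.1    0.5]
 [  -0.5   -0.3   45.6   4
[... 1280 characters left out ...]
08.9623718261719), (100.21269226074219, 73.07584381103516), 7.461486339569092) [ 514.8 -309.4   55.7]
[ 0.1  0.  55.5]
side stop 443 [539.2 217.3  84.6] [541.3 216.7  82.7] [45.3 44.6 10.5]
side bar 323 [533.2 132.8  83.5] [535.1 131.8  82.4] [63.9 25.2 10.5]
side pl 98 [528.1  48.9  87.4] [530.4  47.   85. ] [22.1 22.5 14.9]
side block ((516.5972290039062, -309.5809326171875), (110.41503143310547, 81.38896179199219), 11.124897003173828)
side rocker ((515.9953002929688, -310.3670959472656), (76.3355712890625, 68.83570098876953), 10.219789505004883) [ 514.  -304.9   55.7]
[ 0.2 -0.1 56.1]
deck ((579.7817993164062, 129.16873168945312), (339.3023681640625, 219.9120635986328), 86.28913879394531)
```

View pics/c1.png

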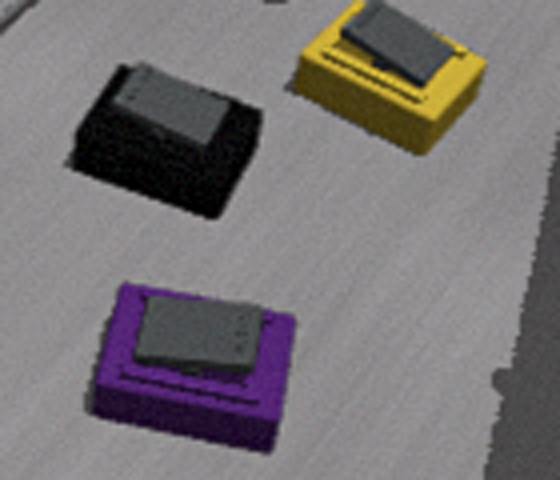

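Both views agree and match the text.
- **Look-alikes (top view):** the black block at (312,199) is the one wanted. The purple block at (252,249) and the yellow one at (377,236) are decoys. The crop shows the black block's far (+x) half raised.
- **Switch block:** centre (516,-310), yaw 10.8°, raised point about (541,-305, 62).
- **Keys (top view):** mushroom stop at (92,193), bar at (128,194) → (535,132, 84), plunger at (164,196) → (529,47, 90).
- **Machine:** yaw -3.8°.

Next I move above the rocker with the fingers shut.

```bash
python3 -m handwheel '[1,0,0,0,4, 1,0.014,-0.008,0,0, 1,0.028,-0.016,0,0, 1,0.028,-0.016,0,0, 1,0.028,-0.016,0,0]'
python3 -m handwheel '[1,0.028,-0.016,0,0, 1,0.028,-0.016,0,0, 1,0.028,-0.016,0,0, 1,0.028,-0.016,0,0, 1,0.028,-0.016,0,0]'
python3 -m handwheel '[1,0.028,-0.016,0,0, 1,0.028,-0.016,0,0, 1,0.028,-0.016,0,0, 1,0.028,-0.016,0,0, 1,0.028,-0.016,0,0]'
cat >> h.py <<'E'
def go(x,y,z):
    from rig import telemetry
    s=telemetry.state();M=R.from_euler("xyz",s["tool_rot"],degrees=True).as_matrix()
    print("t",round(s["t"],2),"pos",s["ee_pos"].round(1),"rot",s["tool_rot"].round(2),"F",s["force"].round(1),"open",round(s["opening"],1),"tool delta mm",(M.T@(np.array([x,y,z])-s["ee_pos"])).round(1))
E
python3 -c "
from h import *;go(541.5,-305,100)"
```

```text
t: 0.52
ee_pos: [252.1, -553.7, 211.9]
tool_rot: [-179.9, -0.0, 10.8]
force: [-0.0, -0.5, -0.5]
opening: 61.7
finger_force: 0.0
t: 0.93
ee_pos: [374.9, -448.5, 212.2]
tool_rot: [-180.0, 0.0, 10.8]
force: [-0.1, -0.6, 0.1]
opening: 28.5
finger_force: 0.0
t: 1.35
ee_pos: [497.3, -343.9, 212.2]
tool_rot: [-180.0, 0.0, 10.8]
force: [0.8, -0.5, 0.5]
opening: 1.5
finger_force: 0.0
t 1.35 pos [ 497.3 -343.9  212.2] rot [-1.7998e+02  1.0000e-02  1.0820e+01] F [ 0.8 -0.5  0.5] open 1.5 tool delta mm [ 50.8 -29.9 112.2]
```

```bash
python3 -m handwheel '[1,0.026,-0.015,0.02,0, 1,0.018,-0.011,0.03,0, 1,0,0,0.03,0, 1,0,0,0.026,0, 1,0,0,0,0]'
python3 -c "
from h import *;go(541.5,-305,100)
from rig import get_image
d=get_image('wrist');cv2.imwrite('pics/w1.png',d['img'][...,::-1]);P=cloud(d);s=get_image('side');cv2.imwrite('pics/s1.png',cv2.resize(s['img'][110:230,220:380],None,fx=4,fy=4)[...,::-1])
np.savez('pics/w1.npz',**d)
"
```

```text
t: 1.77
ee_pos: [531.0, -308.9, 100.0]
tool_rot: [-179.6, 0.5, 10.9]
force: [-1.9, -0.4, -0.9]
opening: 0.3
finger_force: 0.0
t 1.77 pos [ 531.  -308.9  100. ] rot [-179.55    0.48   10.89] F [-1.9 -0.4 -0.9] open 0.3 tool delta mm [11.1 -1.8 -0. ]
```

View pics/w1.png

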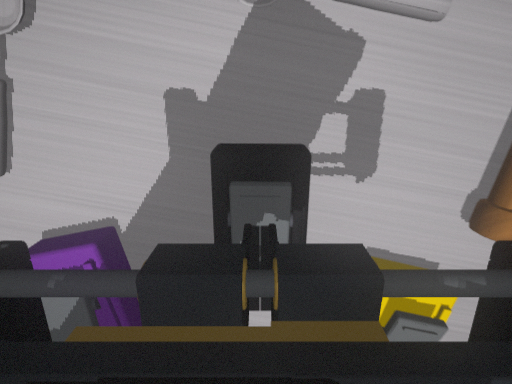

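View pics/s1.png

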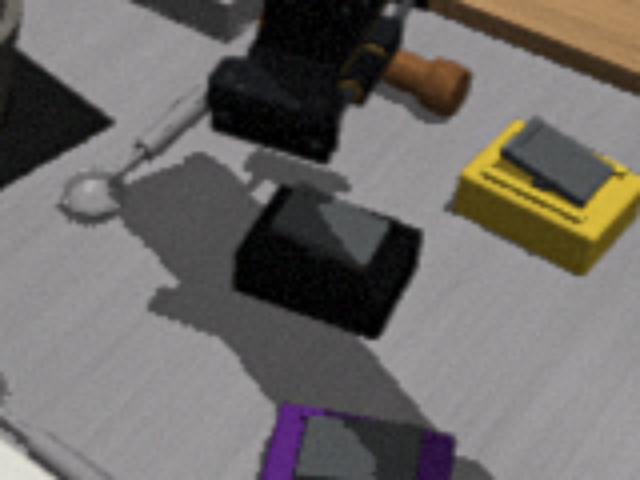

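```bash
python3 -c "
from h import *;go(541.5,-305,100)
from rig import get_image
for n in('side','wrist'):
    d=get_image(n);M=R.from_euler('xyz',d['attitude'],degrees=True).as_matrix()
    print(n,d['xyz'].round(0),d['attitude'].round(1))
    from rig import telemetry
    e=telemetry.state()['ee_pos']
    for p in(e,e-[0,0,14],np.array([541.5,-305,62]),e+[0,0,46]):
        c=d['camera_matrix']@(M.T@(p-d['xyz']));print((c[:2]/c[2]).round(0),c[2].round(0))
    if n=='side':
        P=cloud(d);m=(P[...,2]>70)&(abs(P[...,0]-535)<60)&(abs(P[...,1]+307)<60);v,u=np.nonzero(m);k=np.argsort(P[m][:,2])[:400:10];print(np.c_[u,v,P[m]][k].round(0))
"
```

```text
t 1.87 pos [ 533.9 -311.8  105.9] rot [-1.7991e+02  9.0000e-02  1.0750e+01] F [0.7 0.3 0.6] open 0.4 tool delta mm [ 8.7 -5.3  5.9]
side [174. 311. 738.] [-137.9    0.7 -142.6]
[299. 148.] 946.0
[298. 152.] 956.0
[294. 161.] 978.0
[300. 134.] 912.0
[[ 302.  148.  523. -309.  117.]
 [ 317.  124.  501. -332.  190.]
 [ 318.  122.  500. -336.  194.]
 [ 320.  118.  503. -350.  196.]
 [ 310.  132.  492. -286.  199.]
 [ 314.  126.  495. -308.  201.]
 [ 303.  129.  509. -282.  203.]
 [ 310.  131.  492. -284.  204.]
 [ 320.  111.  513. -364.  205.]
 [ 319.  112.  512. -358.  205.]
 [ 306.  129.  502. -282.  206.]
 [ 314.  120.  504. -321.  207.]
 [ 319.  114.  506. -347.  209.]
 [ 313.  115.  515. -334.  209.]
 [ 316.  117.  505. -332.  209.]
 [ 315.  117.  507. -330.  210.]
 [ 309.  122.  508. -304.  210.]
 [ 317.  113.  511. -346.  210.]
 [ 317.  115.  507. -339.  210.]
 [ 311.  127.  494. -290.  211.]
 [ 310.  125.  499. -295.  211.]
 [ 312.  123.  499. -304.  211.]
 [ 315.  112.  516. -344.  212.]
 [ 313.  114.  514. -331.  214.]
 [ 308.  121.  505. -294.  221.]
 [ 316.  108.  515. -345.  223.]
 [ 305.  133.  484. -247.  225.]
 [ 319.  103.  518. -362.  227.]
 [ 312.  112.  512. -320.  228.]
 [ 292.  124.  524. -254.  228.]
 [ 294.  125.  518. -253.  228.]
 [ 286.  122.  538. -251.  228.]
 [ 292.  122.  527. -259.  229.]
 [ 317.  105.  516. -350.  229.]
 [ 286.  123.  536. -248.  229.]
 [ 316.  102.  524. -359.  229.]
 [ 300.  125.  506. -260.  229.]
 [ 295.  123.  519. -260.  229.]
 [ 285.  122.  540. -249.  229.]
 [ 291.  122.  528. -257.  230.]]
wrist [ 618. -298.  280.] [ 1.624e+02 -1.000e-01 -7.930e+01]
[259. 235.] 189.0
[259. 225.] 202.0
[250. 199.] 231.0
[259. 277.] 145.0
```

```bash
python3 -m handwheel '[1,0.0085,-0.0055,0.005,0, 1,0,0,0.01,0, 1,0,0,0,0, 1,0,0,0,0]'
python3 -c "
from h import *;go(541.5,-305,76)
from rig import get_image
d=get_image('wrist');cv2.imwrite('pics/w2.png',cv2.resize(d['img'][120:270,160:360],None,fx=4,fy=4,interpolation=cv2.INTER_CUBIC)[...,::-1])
M=R.from_euler('xyz',d['attitude'],degrees=True).as_matrix();print(d['camera_matrix'][0])
for p in np.array([[541.5,-305,62],[516,-310,58]]):
    c=d['camera_matrix']@(M.T@(p-d['xyz']));print((c[:2]/c[2]).round(0),c[2].round(0))
P=cloud(d);m=(P[...,2]>30)&(P[...,2]<72)&(abs(P[...,0]-530)<80)&(abs(P[...,1]+310)<60);m[265:]=0
m[:,:200]=0;m[:,330:]=0
print(P[m].max(0),P[m].min(0))
for v in range(140,225,6): print(v,P[v,236:290:8,2].round(0),P[v,240].round(0))
"
```

```text
t: 2.3
ee_pos: [541.4, -305.6, 90.8]
tool_rot: [-180.0, 0.1, 10.7]
force: [0.2, 0.0, -0.4]
opening: 0.5
finger_force: 0.0
t 2.3 pos [ 541.4 -305.6   90.8] rot [-1.7996e+02  6.0000e-02  1.0690e+01] F [ 0.2  0.  -0.4] open 0.5 tool delta mm [ 0.2 -0.6 14.8]
[301.80026859   0.         259.60015131]
[257. 216.] 217.0
[258. 246.] 229.0
[ 579.17818666 -263.62591805   65.31772376] [ 501.4184772  -352.37559525   30.12616303]
140 [-1. -1. -0. -1. -1. -0.  1.] [ 583. -281.   -0.]
146 [ 0.  0.  0. -0. -1. -1.  0.] [ 578. -282.   -0.]
152 [ 0.  0. -2.  0. -0. -0. -0.] [ 573. -283.   -0.]
158 [7. 5. 6. 5. 6. 7. 7.] [ 569. -284.    7.]
164 [31. 30. 29. 30. 28. 28. 28.] [ 569. -286.   29.]
170 [40. 40. 39. 40. 39. 39. 39.] [ 567. -287.   38.]
176 [41. 39. 41. 39. 40. 40. 39.] [ 563. -287.   40.]
182 [39. 39. 40. 40. 40. 39. 40.] [ 558. -288.   40.]
188 [41. 39. 40. 40. 39. 40. 41.] [ 553. -289.   40.]
194 [39. 40. 40. 39. 39. 38. 39.] [ 549. -290.   40.]
200 [57. 57. 57. 57. 58. 57. 57.] [ 550. -291.   57.]
206 [62. 61. 64. 62. 62. 62. 62.] [ 548. -291.   63.]
212 [62. 63. 62. 62. 61. 63. 61.] [ 543. -292.   62.]
218 [62. 63. 63. 63. 64. 64. 62.] [ 538. -293.   63.]
224 [ 60. 102.  61.  61.  61.  60.  60.] [ 532. -294.   60.]
```

View pics/w2.png

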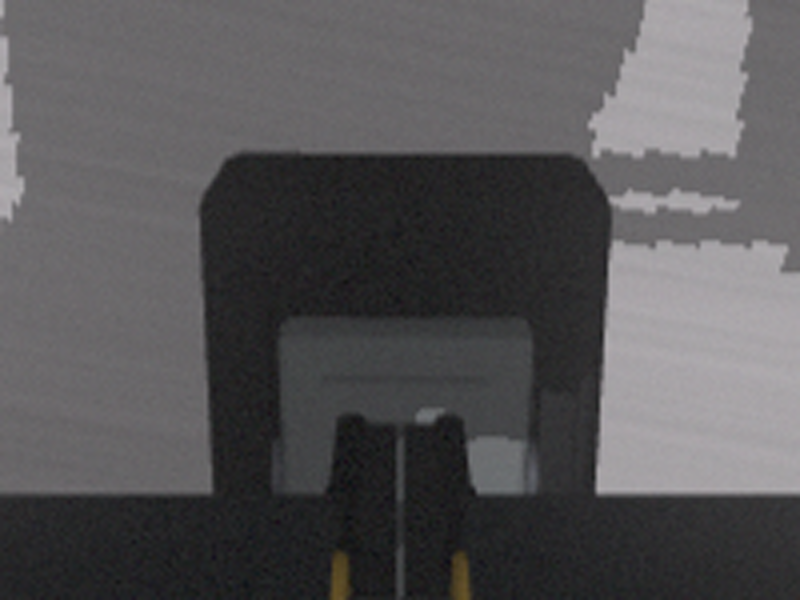

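The wrist crop shows the fingertips (400,415) centred on the grey plate (280–530), with the rib at row 380. The heights are right too: plate 62–63, block 40. I press now.

```bash
python3 -m handwheel '[1,0,0,0.005,0, 1,0,0,0.005,0, 1,0,0,0.003,0, 1,0,0,0.003,0, 1,0,0,0,0]'
python3 -m handwheel '[1,0,0,0.002,0, 1,0,0,0.002,0, 1,0,0,0.002,0, 1,0,0,0,0]'
```

```text
t: 2.77
ee_pos: [541.1, -305.8, 74.3]
tool_rot: [-179.9, 0.1, 10.6]
force: [-0.2, -0.8, 0.4]
opening: 0.7
finger_force: 0.0
t: 3.1
ee_pos: [541.5, -306.0, 68.9]
tool_rot: [-180.0, 0.0, 10.7]
force: [0.9, -0.7, -1.3]
opening: 0.4
finger_force: 0.0
```

```bash
python3 -m handwheel '[1,0,0,0.001,0, 1,0,0,0.001,0, 1,0,0,0,0, 1,0,0,0,0]'
python3 -m handwheel '[1,0,0,0.001,0, 1,0,0,0.001,0, 1,0,0,0,0]'
python3 -c "
from h import *
from rig import get_image
d=get_image('wrist');P=cloud(d)
cv2.imwrite('pics/w3.png',cv2.resize(d['img'][120:270,160:360],None,fx=4,fy=4,interpolation=cv2.INTER_CUBIC)[...,::-1])
for v in range(180,260,5): print(v,P[v,232:290:8,2].round(0),P[v,240].round(0))
"
```

```text
t: 3.43
ee_pos: [541.7, -306.0, 67.3]
tool_rot: [180.0, 0.0, 10.7]
force: [-1.1, -0.1, -0.4]
opening: 0.4
finger_force: 0.0
t: 3.68
ee_pos: [541.6, -306.0, 65.1]
tool_rot: [-180.0, 0.0, 10.7]
force: [-0.3, -0.2, -0.2]
opening: 0.5
finger_force: 0.0
180 [39. 39. 39. 39. 39. 39. 39. 39.] [ 567. -289.   39.]
185 [39. 39. 40. 39. 40. 39. 40. 39.] [ 563. -289.   39.]
190 [40. 39. 39. 41. 41. 41. 41. 39.] [ 560. -290.   39.]
195 [40. 39. 40. 39. 40. 40. 40. 40.] [ 557. -290.   39.]
200 [40. 40. 39. 40. 40. 40. 39. 39.] [ 553. -291.   40.]
205 [38. 40. 40. 39. 41. 40. 39. 39.] [ 549. -292.   40.]
210 [40. 40. 39. 40. 40. 40. 39. 39.] [ 546. -292.   40.]
215 [59. 59. 57. 60. 59. 59. 58. 59.] [ 550. -293.   59.]
220 [63. 62. 63. 63. 63. 62. 63. 63.] [ 548. -293.   62.]
225 [62. 62. 78. 75. 74. 78. 62. 63.] [ 545. -294.   62.]
230 [62. 64. 85. 81. 81. 84. 62. 61.] [ 542. -294.   64.]
235 [61. 62. 90. 89. 87. 92. 61. 62.] [ 538. -295.   62.]
240 [61. 61. 97. 94. 94. 97. 61. 61.] [ 534. -296.   61.]
245 [152. 152. 102.  98. 100. 102. 151. 152.] [ 579. -294.  152.]
250 [154. 155. 104. 104. 105. 107. 155. 155.] [ 579. -294.  155.]
255 [158. 157. 112. 108. 110. 112. 158. 159.] [ 579. -294.  157.]
```

View pics/w3.png

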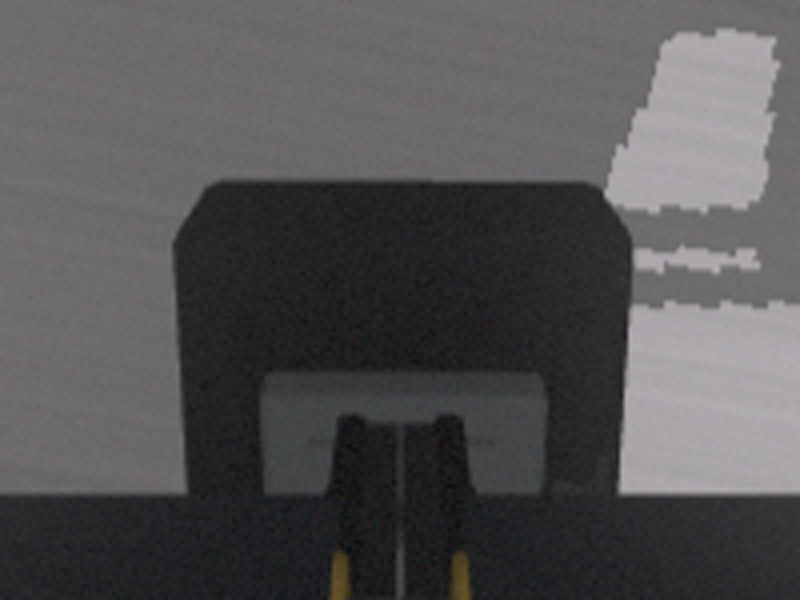

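```bash
python3 -c "
from rig import robot,telemetry
print({k:getattr(robot,k) for k in dir(robot) if k[0]!='_'})
s=telemetry.state();print(s)
from h import *
from rig import get_image
d=get_image('wrist');print(d['xyz'],d['attitude'])
P=cloud(d)
for v in range(216,236,2): print(v,P[v,240:282:5,2].round(0),P[v,250].round(0))
"
```

```text
{'MotionError': <class 'rig.MotionError'>, 'finger_overhang': 14.0}
{'t': 3.7333, 'joint_positions': array([ 42.95436432,  22.54934311, -19.59923226,  96.27834106,
         8.33526801,  62.6206207 , -58.44830039]), 'dq': array([-0.0527383 , -0.11569146, -0.00372872, -0.10361932, -0.08135641,
        0.13305847,  0.14033302]), 'effort': array([-6.62465682e-03, -4.82995641e+01, -3.75127494e+00, -2.81107861e+01,
       -4.99787880e-02, -5.39880933e-02, -1.40029744e-03]), 'ee_pos': array([ 541.6327464 , -306.01059858,   65.21362737]), 'tool_rot': array([-1.79996626e+02,  1.39836702e-02,  1.06570497e+01]), 'force': array([-0.07234075,  0.47711108, -0.5687648 ]), 'wrist_torque': array([0.01207186, 0.00160474, 0.00467038]), 'finger_force': 0.0, 'opening': 0.21478205732331151}
[ 625.32617467 -291.24598278  237.41971198] [ 1.62368909e+02 -5.68573543e-03 -7.93115000e+01]
216 [60. 60. 59. 61. 59. 60. 60. 60. 59.] [ 551. -299.   59.]
218 [62. 61. 62. 62. 62. 62. 61. 62. 61.] [ 550. -299.   62.]
220 [63. 62. 63. 62. 63. 62. 62. 63. 63.] [ 549. -299.   63.]
222 [63. 64. 63. 63. 63. 62. 62. 63. 62.] [ 548. -300.   63.]
224 [ 62.  77.  77. 237.  62.  63.  77.  76.  64.] [ 553. -299.   77.]
226 [63. 79. 79. 75. 75. 76. 79. 79. 62.] [ 553. -299.   79.]
228 [63. 83. 83. 78. 78. 79. 83. 83. 63.] [ 553. -299.   83.]
230 [64. 85. 83. 83. 82. 82. 85. 85. 63.] [ 552. -300.   83.]
232 [64. 87. 87. 84. 84. 83. 88. 87. 63.] [ 553. -300.   87.]
234 [63. 90. 90. 87. 87. 87. 90. 89. 64.] [ 553. -300.   90.]
```

The crop shows the plate still at z≈62 and the fingertips at about 76, with no force. The closed tips therefore reach less far than 14 mm, so I continue down gently and watch the force.

```bash
python3 -m handwheel '[1,0,0,0.003,0, 1,0,0,0.003,0, 1,0,0,0.002,0, 1,0,0,0,0, 1,0,0,0,0]'
python3 -m handwheel '[1,0,0,0.002,0, 1,0,0,0,0]'
python3 -m handwheel '[1,0,0,0.002,0, 1,0,0,0,0]'
python3 -c "
from h import *
from rig import get_image
d=get_image('wrist');P=cloud(d)
for v in range(210,246,3): print(v,P[v,232:290:6,2].round(0),P[v,235].round(0))
"
```

```text
t: 4.2
ee_pos: [541.5, -306.0, 57.0]
tool_rot: [-180.0, 0.0, 10.7]
force: [-0.7, 0.0, -1.0]
opening: 0.5
finger_force: 0.0
t: 4.37
ee_pos: [541.6, -306.0, 55.1]
tool_rot: [-180.0, 0.0, 10.7]
force: [-0.5, 0.5, -0.2]
opening: 0.3
finger_force: 0.0
t: 4.53
ee_pos: [542.2, -306.1, 53.5]
tool_rot: [180.0, -0.0, 10.7]
force: [-0.1, 0.4, 0.9]
opening: 0.2
finger_force: 0.3
210 [40. 39. 41. 39. 40. 40. 40. 40. 40. 40.] [ 550. -289.   40.]
213 [40. 40. 39. 40. 39. 39. 38. 40. 40. 40.] [ 549. -289.   40.]
216 [39. 41. 41. 38. 40. 39. 40. 40. 39. 39.] [ 546. -290.   40.]
219 [39. 41. 39. 39. 39. 40. 39. 40. 40. 40.] [ 544. -290.   40.]
222 [57. 57. 57. 57. 58. 58. 57. 58. 58. 57.] [ 550. -291.   57.]
225 [61. 60. 67. 68. 64. 63. 59. 66. 59. 60.] [ 549. -291.   61.]
228 [62. 62. 70. 70. 67. 68. 67. 72. 61. 63.] [ 548. -291.   61.]
231 [63. 62. 74. 73. 70. 72. 71. 74. 62. 62.] [ 546. -291.   63.]
234 [62. 61. 79. 78. 76. 75. 75. 78. 62. 61.] [ 544. -292.   62.]
237 [62. 62. 82. 82. 79. 78. 79. 81. 62. 61.] [ 542. -292.   61.]
240 [62. 63. 85. 83. 82. 82. 82. 86. 64. 61.] [ 540. -292.   62.]
243 [139. 139. 138.  87.  85.  86.  84.  88. 140. 138.] [ 580. -292.  139.]
```

```bash
python3 -m handwheel '[1,0,0,0.002,0, 1,0,0,0.001,0, 1,0,0,0,0]'
python3 -m handwheel '[1,0,0,0.002,0, 1,0,0,0.001,0, 1,0,0,0,0]'
python3 -m handwheel '[1,0,0,0.002,0, 1,0,0,0.001,0, 1,0,0,0,0]'
python3 -c "
from h import *
from rig import get_image
d=get_image('wrist');P=cloud(d)
for v in range(214,252,3): print(v,P[v,230:290:6,2].round(0),P[v,235].round(0))
"
```

```text
t: 4.83
ee_pos: [542.6, -306.0, 50.7]
tool_rot: [180.0, -0.1, 10.7]
force: [1.6, -0.1, 2.0]
opening: 0.2
finger_force: 1.1
t: 5.08
ee_pos: [541.8, -306.0, 47.2]
tool_rot: [180.0, 0.0, 10.7]
force: [2.5, 0.3, 2.4]
opening: 0.2
finger_force: 1.1
t: 5.33
ee_pos: [542.0, -306.1, 45.3]
tool_rot: [180.0, -0.0, 10.7]
force: [0.8, 1.6, 7.3]
opening: 0.5
finger_force: 3.9
214 [40. 41. 39. 39. 39. 41. 40. 41. 40. 39.] [ 551. -290.   40.]
217 [40. 40. 41. 40. 40. 40. 39. 40. 39. 41.] [ 549. -290.   39.]
220 [44. 46. 45. 45. 45. 45. 46. 45. 45. 45.] [ 549. -290.   46.]
223 [50. 51. 50. 56. 51. 50. 51. 56. 51. 50.] [ 550. -291.   51.]
226 [53. 51. 52. 60. 56. 57. 58. 59. 52. 51.] [ 548. -291.   52.]
229 [ 51. 218.  52.  64.  62.  61.  60.  64.  53.  52.] [ 547. -291.   53.]
232 [53. 52. 53. 67. 65. 64. 65. 67. 51. 53.] [ 545. -292.   52.]
235 [53. 54. 52. 72. 68. 66. 68. 70. 54. 53.] [ 544. -292.   54.]
238 [54. 55. 55. 74. 71. 71. 71. 75. 55. 56.] [ 626. -291.  218.]
241 [53. 54. 77. 78. 75. 75. 75. 78. 53. 53.] [ 540. -293.   54.]
244 [132. 132. 130.  81.  78.  78.  79.  82. 131. 131.] [ 578. -292.  130.]
247 [132. 133. 133.  82.  83.  80. 218.  84. 133. 132.] [ 579. -292.  133.]
250 [134. 135. 135.  84.  84.  80.  85.  87. 135. 134.] [ 579. -292.  135.]
```

The rocker has tipped: the plate's raised half is down to about 52 and the force jumped to 7 N. I push slightly more to be sure, lift, turn to line up with the machine, and travel to above the plunger.

```bash
python3 -m handwheel '[1,0,0,0.001,0, 1,0,0,0.001,0, 1,0,0,0,0]'
python3 -m handwheel '[1,0,0,-0.01,0, 1,0,0,-0.025,0, 1,0,0,-0.03,0, 1,0,0,-0.025,7.1, 1,0,0,0,7.1]' | head -3
python3 -m handwheel '[1,-0.0032,-0.02,0,0, 1,-0.0032,-0.032,0,0, 1,-0.0032,-0.035,0,0, 1,-0.0032,-0.035,0,0, 1,-0.0032,-0.035,0,0]' | head -3
python3 -m handwheel '[1,-0.0032,-0.035,0,0, 1,-0.0032,-0.035,0,0, 1,-0.0032,-0.035,0,0, 1,-0.0032,-0.035,0,0, 1,-0.0032,-0.030,0,0]' | head -3
python3 -m handwheel '[1,-0.0032,-0.024,0,0, 1,0,0,0,0, 1,0,0,0,0, 1,0,0,0,0]' | head -3
python3 -c "
from h import *;go(529,47.4,95)
from rig import get_image
s=get_image('top');P=cloud(s);print('rocker slope')
for v in range(183,218,4): print(v,P[v,306:322,2].mean().round(1), P[v,312].round(0))
d=get_image('wrist');cv2.imwrite('pics/w4.png',d['img'][...,::-1]);np.savez('pics/w4.npz',**d)
P=cloud(d);m=(P[...,2]>78)&(P[...,2]<96)&(abs(P[...,0]-529)<30)&(abs(P[...,1]-47)<30)
v,u=np.nonzero(m);print(m.sum(),P[m].mean(0),P[m].min(0),P[m].max(0),u.min(),u.max(),v.min(),v.max())
"
```

```text
t: 5.63
ee_pos: [542.1, -306.1, 45.0]
tool_rot: [179.9, -0.0, 10.7]
force: [-2.4, 3.5, 16.6]
opening: 0.7
finger_force: 8.1
t: 6.05
ee_pos: [543.5, -307.9, 137.6]
tool_rot: [179.8, -0.3, -3.9]
t: 6.47
ee_pos: [533.7, -147.4, 131.3]
tool_rot: [180.0, 0.2, -3.6]
t: 6.88
ee_pos: [528.5, 24.1, 131.6]
tool_rot: [180.0, 0.1, -3.5]
t: 7.22
ee_pos: [527.6, 45.0, 131.6]
tool_rot: [179.9, 0.1, -3.6]
t 7.22 pos [527.6  45.  131.6] rot [ 1.7991e+02  1.0000e-01 -3.6000e+00] F [ 0.3 -1.3 -0.7] open 0.3 tool delta mm [ 1.3 -2.6 36.6]
rocker slope
183 43.8 [ 555. -313.   40.]
187 54.1 [ 542. -310.   60.]
191 55.5 [ 533. -310.   58.]
195 58.0 [ 523. -309.   60.]
199 59.1 [ 513. -309.   60.]
203 60.8 [ 503. -308.   59.]
207 63.0 [ 493. -307.   66.]
211 63.2 [ 484. -307.   62.]
215 41.3 [ 476. -309.   40.]
679 [534.19462335  46.14137714  88.4368453 ] [521.95066706  35.39352288  78.16275649] [543.44369892  57.19295679  91.24249324] 242 270 187 217
```

View pics/w4.png

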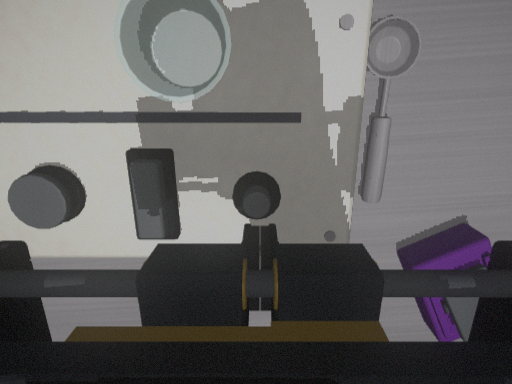

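The top depth shows the rocker sloping the other way, so it is tipped. The wrist view shows the plunger at (257,195), narrow, right of the bar (155,195). The mushroom is far left at (47,195). I press the plunger: contact is expected at TCP z≈80 and fully in at about 70.

```bash
python3 -m handwheel '[1,0.0015,-0.0015,0.015,0, 1,0,0,0.018,0, 1,0,0,0.008,0, 1,0,0,0.005,0, 1,0,0,0,0]'
python3 -m handwheel '[1,0,0,0.003,0, 1,0,0,0.002,0, 1,0,0,0.002,0, 1,0,0,0,0]'
python3 -m handwheel '[1,0,0,0.002,0, 1,0,0,0.002,0, 1,0,0,0.002,0, 1,0,0,0,0]'
```

```text
t: 7.73
ee_pos: [529.0, 46.9, 85.2]
tool_rot: [180.0, 0.1, -3.6]
force: [0.7, -0.7, 0.0]
opening: 0.3
finger_force: 0.0
t: 8.07
ee_pos: [530.3, 47.8, 79.6]
tool_rot: [180.0, -0.1, -3.5]
force: [0.2, 0.7, 0.5]
opening: 0.5
finger_force: 0.0
t: 8.4
ee_pos: [530.2, 47.9, 73.2]
tool_rot: [-180.0, -0.0, -3.5]
force: [0.8, -0.3, 0.7]
opening: 0.3
finger_force: 0.6
```

```bash
python3 -m handwheel '[1,0,0,0.001,0, 1,0,0,0.001,0, 1,0,0,0,0]'
python3 -m handwheel '[1,0,0,0.001,0, 1,0,0,0.001,0, 1,0,0,0,0]'
python3 -m handwheel '[1,0,0,0.001,0, 1,0,0,0.001,0, 1,0,0,0,0]'
python3 -c "
from h import *;go(529,47.4,70)
from rig import get_image
d=get_image('wrist');P=cloud(d)
for v in range(206,240,3): print(v,P[v,230:290:6,2].round(0),P[v,260].round(0))
"
```

```text
t: 8.65
ee_pos: [530.2, 47.9, 71.3]
tool_rot: [-180.0, -0.0, -3.5]
force: [0.7, -0.2, 2.2]
opening: 0.4
finger_force: 0.7
t: 8.9
ee_pos: [530.2, 47.9, 70.2]
tool_rot: [180.0, -0.0, -3.5]
force: [-1.5, -0.4, 7.9]
opening: 0.4
finger_force: 3.9
t: 9.15
ee_pos: [530.4, 47.9, 70.0]
tool_rot: [179.9, -0.0, -3.5]
force: [-6.4, -0.8, 20.4]
opening: 0.4
finger_force: 10.0
t 9.15 pos [530.4  47.9  70. ] rot [ 1.7993e+02 -4.0000e-02 -3.5400e+00] F [-6.4 -0.8 20.4] open 0.4 tool delta mm [-1.4  0.6  0. ]
206 [61. 60. 66. 71. 72. 71. 71. 72. 67. 60.] [550.  46.  71.]
209 [59. 60. 71. 72. 73. 71. 71. 72. 72. 64.] [548.  46.  71.]
212 [59. 65. 71. 71. 72. 73. 73. 72. 72. 69.] [547.  46.  73.]
215 [60. 70. 72. 71. 73. 72. 71. 72. 72. 72.] [545.  46.  72.]
218 [60. 72. 71. 73. 70. 73. 72. 72. 72. 72.] [543.  46.  73.]
221 [60. 72. 71. 71. 75. 77. 76. 72. 72. 71.] [543.  46.  77.]
224 [60. 72. 72. 81. 78. 80. 79. 81. 71. 72.] [542.  46.  80.]
227 [71. 72. 72. 86. 83. 82. 82. 87. 72. 72.] [541.  46.  82.]
230 [71. 72. 72. 88. 87. 87. 85. 89. 71. 72.] [542.  46.  87.]
233 [72. 72. 72. 94. 91. 90. 91. 93. 76. 71.] [542.  46.  90.]
236 [71. 71. 71. 96. 95. 94. 94. 97. 78. 72.] [542.  46.  94.]
239 [ 59.  72. 101. 101.  98.  98.  97. 101.  79.  71.] [542.  46.  98.]
```

The plunger hit its stop at the expected height (tip 80, 20 N). Next I lift and move to the bar.

```bash
python3 -m handwheel '[1,0,0,-0.008,0, 1,0,0,-0.012,0, 1,0,0,-0.012,0, 1,0,-0.02,0,0, 1,0,-0.024,0,0]' | head -3
python3 -m handwheel '[1,-0.001,-0.024,0,0, 1,0,-0.016,0,0, 1,0,0,0,0, 1,0,0,0,0]'
python3 -c "
from h import *;go(534.8,132,76)
from rig import get_image
d=get_image('wrist');P=cloud(d);cv2.imwrite('pics/w5.png',d['img'][...,::-1])
for nm,c,lo in(('bar',(534.8,132),79),('pl',(529.3,47.4),75)):
  m=(P[...,2]>lo)&(P[...,2]<92)&(abs(P[...,0]-c[0])<45)&(abs(P[...,1]-c[1])<24);print(nm,m.sum(),P[m].min(0),P[m].max(0),np.median(P[m],0))
"
```

```text
t: 9.62
ee_pos: [533.7, 89.9, 100.7]
tool_rot: [179.9, -0.1, -3.8]
t: 9.95
ee_pos: [533.9, 132.6, 99.7]
tool_rot: [180.0, 0.0, -3.4]
force: [0.5, -0.3, -0.6]
opening: 0.3
finger_force: 0.0
t 9.95 pos [533.9 132.6  99.7] rot [180.     0.    -3.42] F [ 0.5 -0.3 -0.6] open 0.3 tool delta mm [ 0.9  0.5 23.7]
bar 1702 [527.65237312 118.55788984  79.26096604] [570.32162173 141.84680692  86.14254152] [553.14269719 130.12816216  83.61224325]
pl 759 [522.40296846  36.07503143  75.0207705 ] [543.42825855  57.29463866  81.2956033 ] [533.57443401  47.28321345  79.56826013]
```

View pics/w5.png

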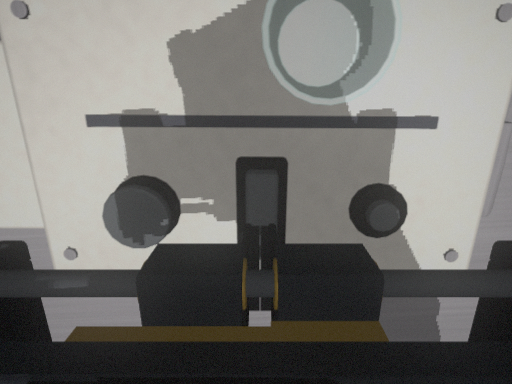

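The plunger top reads 79.6, so it is fully in. The fingers (260,250) line up with the bar (262,195), and the mushroom is clear at (140,212). I press the bar.

```bash
python3 -m handwheel '[1,0.001,0,0.008,0, 1,0,0,0.01,0, 1,0,0,0.006,0, 1,0,0,0.002,0, 1,0,0,0,0]'
python3 -m handwheel '[1,0,0,0.002,0, 1,0,0,0.002,0, 1,0,0,0,0, 1,0,0,0,0]'
python3 -m handwheel '[1,0,0,0.001,0, 1,0,0,0.001,0, 1,0,0,0,0, 1,0,0,0,0]'
```

```text
t: 10.42
ee_pos: [534.4, 130.5, 72.3]
tool_rot: [179.9, 0.1, -3.6]
force: [-0.0, -1.6, 2.0]
opening: 0.4
finger_force: 1.0
t: 10.75
ee_pos: [535.1, 131.3, 69.6]
tool_rot: [180.0, -0.0, -3.6]
force: [-1.6, -2.1, 3.7]
opening: 0.4
finger_force: 1.9
t: 11.08
ee_pos: [535.3, 131.4, 68.2]
tool_rot: [180.0, -0.0, -3.6]
force: [-2.0, -3.0, 8.7]
opening: 0.4
finger_force: 4.3
```

```bash
python3 -m handwheel '[1,0,0,0.001,0, 1,0,0,0,0, 1,0,0,0,0, 1,0,0,0,0]'
python3 -c "
from h import *
from rig import get_image
d=get_image('wrist');P=cloud(d)
for nm,c,lo in(('bar',(534.8,132),74),('pl',(529.3,47.4),75),('stop',(540.5,217),75)):
  m=(P[...,2]>lo)&(P[...,2]<95)&(P[...,0]>c[0]+(16 if nm=='bar' else -30))&(P[...,0]<c[0]+40)&(abs(P[...,1]-c[1])<24);print(nm,m.sum(),np.median(P[m],0))
s=get_image('top');T=cloud(s);r=T[160:235,280:345];b=r[(r[...,2]>25)&(r[...,2]<75)];print('block',cv2.minAreaRect(b[:,:2].astype(np.float32)))
for v in (189,195,201,208): print(T[v,308:320].mean(0).round(1))
"
```

```text
t: 11.42
ee_pos: [535.3, 131.4, 68.1]
tool_rot: [179.9, -0.0, -3.6]
force: [-4.9, -3.6, 14.2]
opening: 0.5
finger_force: 7.1
bar 1209 [560.84544618 129.88320127  77.3462117 ]
pl 1035 [533.73656031  47.39686567  79.59376104]
stop 4340 [546.86661314 213.73403079  84.63580605]
block ((515.3074951171875, -309.9918212890625), (109.82703399658203, 80.64330291748047), 10.379036903381348)
[ 537.9 -314.1   54.7]
[ 522.7 -312.8   58.4]
[ 508.  -311.8   60.5]
[ 481.2 -296.4  157.7]
```

The bar is fully down (77–78, held at 14 N), the plunger is in, the stop button is up, and the block has not moved with its rocker tipped. Handing in.

```bash
python3 -c "
from rig import workorder;print(workorder.job_done())"
```

```text
the job is handed in; nothing more can be done
None
```

I tipped the rocker right over, pushed the plunger fully in, then handed the job in at about 11.5 s with the fingers still holding the bar key fully down; the stop button stayed up and the switch block did not move.

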